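Set the transport lock of a rotary drive

TASK

Lock this rotary drive for transport: turn its hand knob clockwise until you feel the shaft drop into its parking notch, leave it sitting there, and then press the lock pin beside the knob fully home. The pin must never be forced against the shaft's locking disc, and the things around the drive stay where they are.

Things in the scene. Friction and masses are not known exactly. Their poses are not given: they have to be found in the camera images.
- drive_unit: Rotary drive, fixed on the bench: steel base plate 240 x 200 x 14, on it a round ribbed aluminium gearbox with a grey cover (diameter 188, its top 72 above the bench) and a motor (diameter 49) reaching 186 from the axis along the drive's +x. Origin on the shaft's upright axis at bench level, z up.
- bar_knob: Black bar knob on top of the shaft, on the drive's axis. Origin on the axis at its underside, 82 above the bench, z up. Round skirt of diameter 54, 5 high; on it the grip bar: 50 long along the knob's x, 14 thick along its y, from 5 to 42 above the origin. It is clamped on the shaft at no particular angle, so its looks do not tell where the notch is.
- knob_grip (a point): Where to pinch the bar (across its 14 thickness): on the axis, 30 above the knob's origin, same axes. The shaft turns with an even drag of about 0.08 N m and stays where it is left. Its one parking notch lies 0.3 to 1.35 rad clockwise (seen from above) of where the knob starts, at an angle not marked; an end stop comes 0.9 rad after the notch.
- shaft_axis (a point): On the axis at the top of the cover. Feel of the notch: a sprung roller drops in. Over the 0.06 rad before its middle the knob pulls forward by itself (torque falls by about 0.3 N m, below zero); just past the middle it resists by about 0.4 N m, fading over the next 0.06 rad. Let go within 0.04 rad of the middle and the roller centres the shaft; it can be passed either way.
- lock_pin: Steel push pin, mushroom head of diameter 22, in a brass bush on the cover, 72 from the axis along the drive's +y. Origin at the centre of the head's top: 104 above the bench at the start, 92 when fully home (12 straight down, head on its bush). It slides with a steady friction of 3 N and stays where it is left.
- pin_seat (a point): Centre of the bush's top, 82 above the bench, where the head's underside lands. With the shaft parked the pin goes down freely to here; if not, it stops dead on the locking disc after 4 of travel: at more than about 10 N stop pushing and find the notch again (a pin left on the disc does not stop the knob).
- wrench: Loose open-end wrench lying by the drive; leave alone. Origin at the middle of its length.
- flange: Loose steel flange ring of diameter 84, 14 high, lying by the drive; leave alone. Origin at the centre of its underside.
- screwdriver: Loose screwdriver lying on the bench; leave alone.
- carton: Loose small carton 120 x 85 x 60; leave alone.
- tin: Loose white tin, diameter 72, 75 high; leave alone.

How it is judged:
By the outcome, as a careful person would: the job done as asked, in the order asked, and still so for the second after the job is handed in, with the robot touching nothing.
It also fails if it takes over 72 s, if anything falls off the work surface, if the arm or the gripper's body presses on something with over 40 N, if the wrist force passes 120 N, or if a joint passes its speed limit or range.

ROBOT

A 6-joint arm with a two-finger parallel gripper is mounted at the origin on the work surface. World frame = base frame: x ahead of the robot, y to its left, z up, the work surface at z = 0. Lengths are in mm, angles in degrees, forces in N, time in s.
With the tool pointing down it reaches from about 325 to 1000 mm from the base axis. Payload 5.1 kg.
Tool frame: the origin (TCP) lies at the very end of the fingers, on their centre line; the grasp point (between the pads) lies 19 mm behind it (robot.hold_point_z is the distance from the TCP to the grasp point, in mm); z points along the fingers, y is the direction in which the jaws open and shut (so a half turn about z gives the same grasp; the last joint's range is limited). The gripper opens to 85 mm and grips with 20 to 120 N. Pads are 22 mm wide; open, the fingers measure 114 mm over their backs; the gripper's body (76 mm by 85 mm) begins 54 mm behind the grasp point. The pads swing forward as they close: fully open they stand 13 mm farther back than shut.
Start: joints at [69.465, 7.093, 94.555, -0, 78.352, -4.733], TCP at [177.027, 625.417, 231.322] pointing down, gripper open.
Joint ranges: [-149.61, 149.61], [-58.7, 133.49], [1.44, 155.28], [-77.14, 257.14], [18.33, 153.61], [-166.67, 166.67]. Speed limits (degrees/s): [147.25, 147.25, 180, 180, 180, 180].

INTERFACE

Orientations are given as a 3x3 rotation matrix whose columns are the frame's x, y, z axes.
In Python, from station import robot gives the robot as it stands. The module is installed in compiled form; this text tells all that it offers.
- The arm moves only by the shell command python3 -m jog 'ROWS' [FORCE]. ROWS is JSON, a list that holds one entry, the list of rows, each a list of 7 numbers: the shift along the world's x, y, z in m, then the turn, a rotation vector about the world's x, y, z in rad, then the finger opening in m, from 0 to 0.0854. In form: [[[dx, dy, dz, ax, ay, az, gripper], ...]]. A call has 1 to 8 rows; each row is the pose to reach, as a shift and turn from the pose commanded when the call began; what a row does not reach only later rows make up. A row lasts 1/12 s, in which the tool goes at most 41.7 mm and 7.16 degrees, less where a joint would pass 70% of its speed; a pose out of reach is approached as far as the arm can. A call with a gripper value outside its range is refused whole. The fingers move at their own pace and stop on an object; FORCE is the grip in N (left out, the last holds). Time passes only in rows, so rows that repeat a pose let the fingers close. It gives the time, the measured TCP pose, the force and the opening at its end, in the units of the state.
- robot.sense(): the state, without advancing time (a new reading comes with each control period).
- robot.capture(name): name is "side" or "top"; returns the picture (480x640x3 uint8, red, green, blue); there is no depth.
- robot.camera_model(name): a dict with "K" (3x3 intrinsics, pixels), "origin" and "attitude" of the camera in the world. Camera axes: x right, y down, z forward; pixel columns grow to the right and rows downward; lengths in mm; the calibration is good to about 2 mm. A picture is of the moment at which its call begins. camera_model takes no time and is no camera call.
- robot.close_job(): hands the job in, once; it reports no verdict.
The state is a dict: "t": time; "joint_positions": joint angles; "joint_velocities": joint speeds; "joint_efforts": joint torques, N m; "tcp_pos": TCP position; "eef_rot": TCP orientation; "contact_force": force on the tool from outside, world axes, zero at the start; "moment": the same for the moment, N m; "finger_gap": finger opening in mm.
Only numpy, scipy, OpenCV 4.12 (cv2) and the standard library are available. Lean on these libraries where they do the work, as an engineer would, in place of code of your own. Each camera call takes 0.05 s, during which the arm holds its last target.

## Working session

There is one attempt and no reset: what is moved stays moved. The work goes in short steps, Python scripts to look and compute and a shell command to move; the robot and the scene stay as the last step left them, time stands still between calls to the robot, and variables do not carry over. Pictures are saved under pics/ and viewed, and the job is handed in when it is done.

```bash
mkdir -p pics
python3 - <<'E'
from station import robot
import cv2
for n in("side","top"):
    im=robot.capture(n); cv2.imwrite(f"pics/{n}0.png",im[:,:,::-1])
    m=robot.camera_model(n); print(n,m)
s=robot.sense(); print(s)
E
```

```text
side {'K': array([[554.82664106,   0.        , 322.52825239],
       [  0.        , 554.82664106, 229.89378914],
       [  0.        ,   0.        ,   1.        ]]), 'origin': array([ -87.70823816, -919.79627723, 1031.4894384 ]), 'attitude': array([[ 0.8209925 , -0.37692821,  0.42883148],
       [-0.5709318 , -0.5382376 ,  0.61994933],
       [-0.00286316, -0.75380728, -0.65708933]])}
top {'K': array([[531.94651636,   0.        , 319.39503879],
       [  0.        , 531.94651636, 244.19322475],
       [  0.        ,   0.        ,   1.        ]]), 'origin': array([ 465.39407897,  -30.4531392 , 1162.67341906]), 'attitude': array([[-0.00468908, -0.99926065,  0.03815978],
       [-0.99998802,  0.0047393 ,  0.00122575],
       [-0.0014057 , -0.03815358, -0.9992709 ]])}
{'t': 0.1, 'joint_positions': array([ 6.94664375e+01,  7.13105207e+00,  9.46261017e+01,  1.35652437e-05,
        7.83508433e+01, -4.73062027e+00]), 'joint_velocities': array([-0.01128598, -0.01398754, -0.21076346,  0.03809957, -0.16734784,
        0.09343978]), 'joint_efforts': array([ 5.63291615e-04, -4.24931610e+01, -3.66654110e+01, -9.76746287e-05,
        4.03957616e-03,  1.08532703e-05]), 'tcp_pos': array([176.82824531, 624.91834532, 230.16293523]), 'eef_rot': array([[-9.62203946e-01,  2.72329083e-01, -6.61358090e-04],
       [ 2.72329842e-01,  9.62202339e-01, -1.76506764e-03],
       [ 1.55681048e-04, -1.87846259e-03, -9.99998224e-01]]), 'contact_force': array([1.0115712 , 0.13870924, 0.20754271]), 'moment': array([ 0.03735165,  0.00286443, -0.04011753]), 'finger_gap': 85.8156994843233}
```

View pics/top0.png

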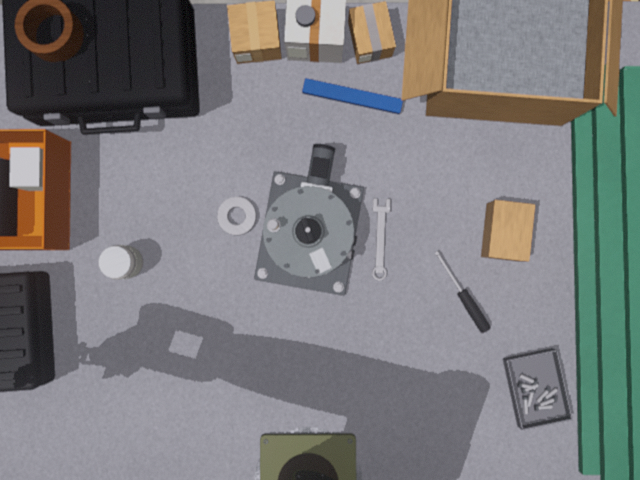

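View pics/side0.png

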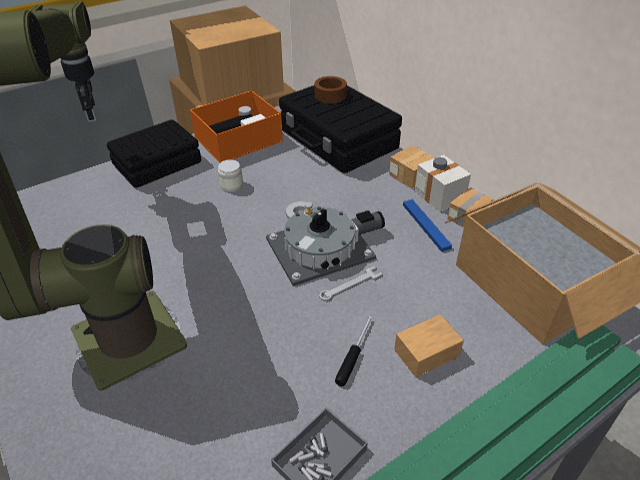

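The top view shows the drive cover centred near (309,231), the motor up towards (322,160), the pin near (274,225), the flange at (237,215) and the wrench near x=380. I'll zoom in for detail.

Run:
```python
import cv2,numpy as np
t=cv2.imread("pics/top0.png")[165:300,240:380]; s=cv2.imread("pics/side0.png")[180:290,255:395]
def st(c,k): 
    return cv2.resize(c,None,fx=k,fy=k,interpolation=cv2.INTER_CUBIC)
cv2.imwrite("pics/topz.png",st(t,4)); cv2.imwrite("pics/sidez.png",st(s,5))
b=cv2.imread("pics/top0.png")[205:258,282:335]
b=np.clip(b.astype(float)*3,0,255).astype(np.uint8)
cv2.imwrite("pics/knobz.png",st(b,10))
```

```text
(no output)
```

View pics/topz.png

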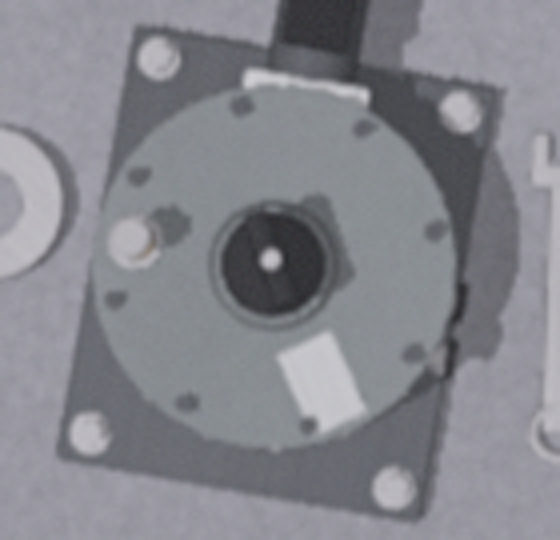

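View pics/knobz.png

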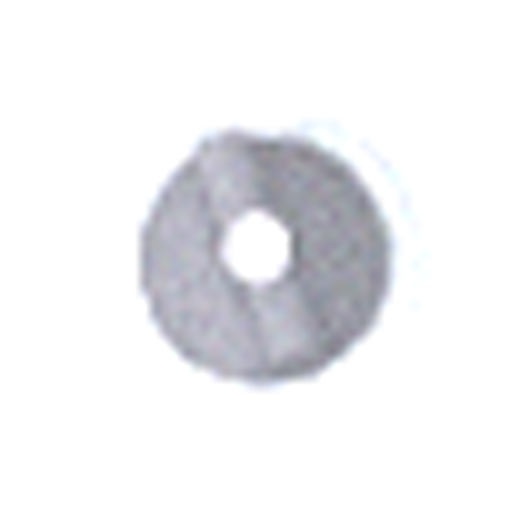

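View pics/sidez.png

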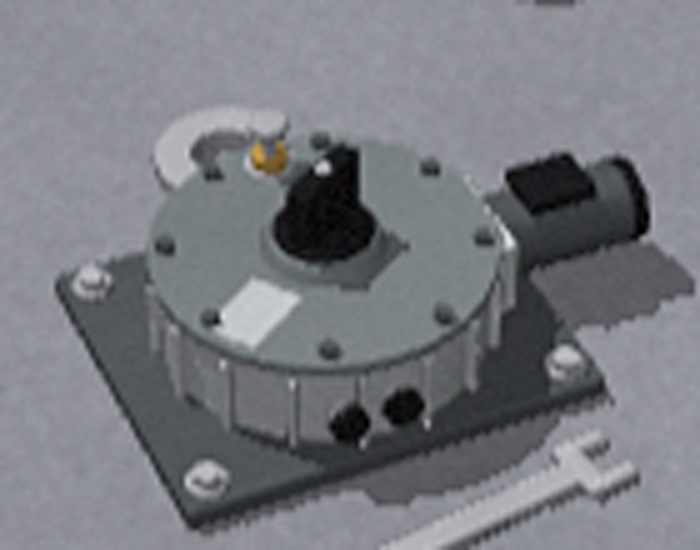

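```bash
cat > h.py <<'E'
import numpy as np,cv2
from station import robot
def ray(n,u,v,z):
    m=robot.camera_model(n); d=m["attitude"]@np.linalg.inv(m["K"])@np.array([u,v,1.]); o=np.array(m["origin"])
    return o+d*(z-o[2])/d[2]
def proj(n,p):
    m=robot.camera_model(n); q=m["K"]@(m["attitude"].T@(np.array(p)-m["origin"])); return q[:2]/q[2]
def tri(u1,u2):
    A=[];b=[]
    for n,(u,v) in(("top",u1),("side",u2)):
        m=robot.camera_model(n); d=m["attitude"]@np.linalg.inv(m["K"])@np.array([u,v,1.]); d/=np.linalg.norm(d)
        P=np.eye(3)-np.outer(d,d); A.append(P); b.append(P@m["origin"])
    return np.linalg.lstsq(np.vstack(A),np.hstack(b),rcond=None)[0]
E
python3 - <<'E'
from h import *
t=cv2.imread("pics/top0.png"); g=cv2.cvtColor(t,cv2.COLOR_BGR2GRAY).astype(int)
def cent(mask,x0,y0,x1,y1):
    m=np.zeros_like(g,bool); m[y0:y1,x0:x1]=mask[y0:y1,x0:x1]; ys,xs=np.nonzero(m); return xs.mean(),ys.mean(),len(xs)
d=cent(g>100,300,222,316,239); p=cent(g>165,262,215,284,236); k=cent(g<60,290,210,328,252)
print("dot",d,"pin",p,"knobdark",k)
print(g[215:236,262:286])
print("dot z124",ray("top",*d[:2],124)," skirt z87",ray("top",*k[:2],87)," pin z104",ray("top",*p[:2],104))
hsv=cv2.cvtColor(t,cv2.COLOR_BGR2HSV)
# base plate corners bolts
bolts=[(279.7,179.7),(355,192.7),(262.5,273.2),(338.5,287)]
for b in bolts: print("bolt",ray("top",*b,20))
for ends in(((240+22.8,0),),): pass
a=np.array([282+23.5,205+15]);b=np.array([282+29,205+36])
A=ray("top",*a,124);B=ray("top",*b,124);print("bar",A,B,np.degrees(np.arctan2(A[1]-B[1],A[0]-B[0])))
# bar mask : brighter/bluish area in knob
print(g[216:246,294:324])
E
```

```text
dot (np.float64(307.17857142857144), np.float64(229.39285714285714), 28) pin (np.float64(271.9550561797753), np.float64(225.4494382022472), 89) knobdark (np.float64(311.14606741573033), np.float64(229.82771535580525), 267)
[[158 154 144 125 129 141 141 141 142 142 142 142 141 140 140 141 142 141
  140 141 137 134 137 141]
 [156 154 145 124 134 142 142 140 141 140 140 142 141 139 142 141 137 132
  129 132 124 116 129 139]
 [156 155 148 129 137 142 144 144 139 140 140 141 138 137 140 139 126 110
  105 110 107 103 112 129]
 [151 152 147 138 141 144 141 141 139 139 143 144 141 144 136 127 110  99
   99 101  99  99 100 113]
 [153 149 142 141 142 145 142 144 147 149 156 159 157 152 135 118 110 104
  101 105 101 101 101 103]
 [153 151 146 142 141 144 148 155 166 172 176 173 166 153 132 129 120 110
  102 103 100 102 103 100]
 [154 151 144 140 142 146 157 169 180 180 182 182 177 166 143 130 129 122
  106  99  98 102 102 100]
 [154 150 142 139 144 153 166 177 181 180 181 181 182 178 163 131 123 128
  113 103 103 101 101 100]
 [153 147 141 140 143 158 173 179 180 180 180 181 181 182 174 136 113
[... 4740 characters left out ...]
 60  59  57  64  60  55
   55  53  49  51  71 104 132 122  97 104 130 141]
 [134 124 118 121 129 111  88  70  64  60  61  63  62  59  54  56  51  51
   48  51  59  83 107 121 126 108  99 119 138 141]
 [138 134 125 120 123 125 120 107  86  74  64  63  58  54  55  50  51  55
   60  68  89 117 129 117 104 103 116 131 139 140]
 [139 138 138 127 120 123 125 128 119 107  91  85  79  71  70  75  80  92
  101 108 114 125 122 103 105 121 136 140 142 139]
 [138 138 139 135 126 118 117 121 126 129 123 117 110 106 108 116 118 124
  130 127 115 113 105 109 121 135 141 142 142 139]
 [136 139 137 139 137 126 119 116 118 120 123 124 125 129 131 129 128 121
  119 112 105 111 117 127 135 139 140 139 140 141]]
```

Estimates from the top view:
- **Axis:** about (534, -6).
- **Drive yaw:** about -10.4°.
- **Pin:** about (546, 65).
- **Bar:** both of its edges slope about 18.5° from world x, towards +y.

I'll move above the knob with jaw y at 108.5°, which is a turn of +0.599 rad.

```bash
python3 -m jog '[[[0.010,-0.018,0,0,0,0.02,0.045],[0.030,-0.053,0,0,0,0.06,0.045],[0.050,-0.088,0,0,0,0.12,0.045],[0.070,-0.124,0,0,0,0.18,0.045],[0.090,-0.159,0,0,0,0.24,0.045],[0.110,-0.194,0,0,0,0.30,0.045],[0.130,-0.230,0,0,0,0.35,0.045],[0.150,-0.265,0,0,0,0.40,0.045]]]'
python3 -m jog '[[[0.020,-0.035,0,0,0,0.04,0.045],[0.040,-0.071,0,0,0,0.08,0.045],[0.060,-0.106,0,0,0,0.12,0.045],[0.080,-0.141,0,0,0,0.16,0.045],[0.100,-0.177,0,0,0,0.199,0.045],[0.120,-0.212,0,0,0,0.199,0.045],[0.140,-0.248,0,0,0,0.199,0.045],[0.160,-0.283,0,0,0,0.199,0.045]]]'
python3 -m jog '[[[0.018,-0.033,-0.01,0,0,0,0.045],[0.034,-0.060,-0.03,0,0,0,0.045],[0.043,-0.076,-0.05,0,0,0,0.045],[0.047,-0.083,-0.065,0,0,0,0.045],[0.047,-0.083,-0.070,0,0,0,0.045],[0.047,-0.083,-0.070,0,0,0,0.045],[0.047,-0.083,-0.070,0,0,0,0.045]]]'
python3 - <<'E'
from h import *
s=robot.sense();R=s["eef_rot"];print(s["tcp_pos"],R.round(4),np.degrees(np.arctan2(R[1,1],R[0,1])),s["moment"],s["contact_force"],s["joint_positions"])
im=robot.capture("side")[:,:,::-1]; cv2.imwrite("pics/side1.png",cv2.resize(im[90:270,230:430],None,fx=3,fy=3,interpolation=cv2.INTER_CUBIC))
im=robot.capture("top")[:,:,::-1]; cv2.imwrite("pics/top1.png",im)
E
```

```text
t: 0.77
tcp_pos: [327.2, 358.4, 230.8]
eef_rot: [[-0.992, -0.127, -0.0], [-0.127, 0.992, -0.0], [0.0, -0.0, -1.0]]
contact_force: [1.5, 0.4, 0.7]
finger_gap: 45.2
t: 1.43
tcp_pos: [487.3, 75.3, 231.1]
eef_rot: [[-0.948, -0.317, -0.0], [-0.317, 0.948, 0.0], [0.0, 0.0, -1.0]]
contact_force: [0.9, 0.5, 0.6]
finger_gap: 45.0
t: 2.02
tcp_pos: [533.7, -5.0, 161.4]
eef_rot: [[-0.948, -0.318, -0.0], [-0.318, 0.948, 0.0], [0.0, 0.0, -1.0]]
contact_force: [0.2, 0.3, 0.0]
finger_gap: 44.8
[533.73579516  -5.02931375 161.40217486] [[-9.481e-01 -3.180e-01 -5.000e-04]
 [-3.180e-01  9.481e-01  3.000e-04]
 [ 4.000e-04  4.000e-04 -1.000e+00]] 108.54192955712017 [ 0.0207672  -0.04593963 -0.01598813] [0.21109021 0.26492349 0.00776856] [-6.31035747e+00 -4.52740709e+00  1.13283660e+02  1.45347885e-02
  7.12733991e+01 -1.14856962e+02]
```

View pics/side1.png

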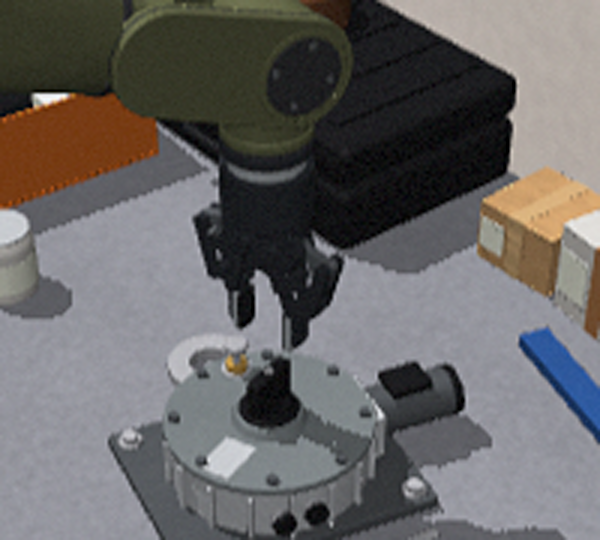

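The side view shows the jaws straddling the bar line above the knob, with the pin clear on the left. Next I descend and pinch.

```bash
python3 -m jog '[[[0,0,-0.010,0,0,0,0.045],[0,0,-0.025,0,0,0,0.045],[0,0,-0.040,0,0,0,0.045],[0,0,-0.052,0,0,0,0.045],[0,0,-0.060,0,0,0,0.045],[0,0,-0.066,0,0,0,0.045],[0,0,-0.066,0,0,0,0.045]]]'
python3 -m jog '[[[0,0,0,0,0,0,0.030],[0,0,0,0,0,0,0.022],[0,0,0,0,0,0,0.016],[0,0,0,0,0,0,0.010],[0,0,0,0,0,0,0.010],[0,0,0,0,0,0,0.010],[0,0,0,0,0,0,0.010]]]' 30
python3 - <<'E'
from h import *
s=robot.sense();R=s["eef_rot"];print(s["tcp_pos"],np.degrees(np.arctan2(R[1,1],R[0,1])),s["moment"],s["contact_force"],s["finger_gap"])
im=robot.capture("side")[:,:,::-1]; cv2.imwrite("pics/side2.png",cv2.resize(im[120:280,240:400],None,fx=3.5,fy=3.5,interpolation=cv2.INTER_CUBIC))
E
```

```text
t: 2.7
tcp_pos: [533.2, -5.3, 93.9]
eef_rot: [[-0.948, -0.318, -0.002], [-0.318, 0.948, 0.0], [0.002, 0.001, -1.0]]
contact_force: [-0.8, 0.1, 0.2]
finger_gap: 45.1
t: 3.28
tcp_pos: [534.3, -4.2, 96.4]
eef_rot: [[-0.948, -0.318, 0.001], [-0.318, 0.948, 0.003], [-0.002, 0.002, -1.0]]
contact_force: [-0.8, 6.4, 2.8]
finger_gap: 13.5
[534.31705142  -4.17956752  96.3922072 ] 108.51837319947012 [0.9354789  0.28905284 0.08237703] [-0.81329386  6.40040886  2.83037478] 13.49480457728162
```

View pics/side2.png

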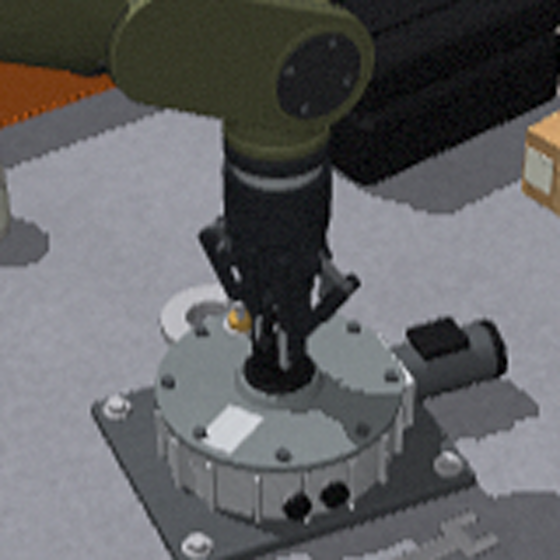

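The bar is pinched (gap 13.5), with a small side load of 6 N in y. I'll nudge the tool to relieve it, then turn clockwise over the notch-free first part.

```bash
cat > m.py <<'E'
from h import *
s=robot.sense();R=s["eef_rot"];print("  t%.2f yaw %.4f rad  Mz %.3f  F %s tcp %s gap %.1f"%(s["t"],np.arctan2(R[1,1],R[0,1]),s["moment"][2],s["contact_force"].round(1),s["tcp_pos"].round(1),s["finger_gap"]))
E
python3 -m jog '[[[0,0.001,0,0,0,0,0.010],[0,0.001,0,0,0,0,0.010],[0,0.001,0,0,0,0,0.010]]]' 60 >/dev/null; python3 m.py
python3 -m jog '[[[0,0,0,0,0,-0.01,0.010],[0,0,0,0,0,-0.03,0.010],[0,0,0,0,0,-0.06,0.010],[0,0,0,0,0,-0.09,0.010],[0,0,0,0,0,-0.12,0.010]]]' >/dev/null; python3 m.py
python3 -m jog '[[[0,0,0,0,0,-0.02,0.010],[0,0,0,0,0,-0.04,0.010],[0,0,0,0,0,-0.06,0.010]]]' >/dev/null; python3 m.py
python3 -m jog '[[[0,0,0,0,0,-0.015,0.010]]]' >/dev/null; python3 m.py
python3 -m jog '[[[0,0,0,0,0,-0.015,0.010]]]' >/dev/null; python3 m.py
```

```text
t3.58 yaw 1.8942 rad  Mz 0.129  F [-3.2  3.4  5.7] tcp [534.3  -4.1  96.4] gap 13.1
  t4.00 yaw 1.7728 rad  Mz 0.164  F [-4.1  4.3  5.6] tcp [534.4  -4.1  96.5] gap 12.9
  t4.25 yaw 1.7132 rad  Mz 0.147  F [-4.   4.6  5.7] tcp [534.3  -4.1  96.5] gap 12.8
  t4.33 yaw 1.6983 rad  Mz 0.107  F [-2.9  4.6  5.3] tcp [534.3  -4.1  96.4] gap 12.9
  t4.42 yaw 1.6835 rad  Mz 0.151  F [-3.7  4.1  5.6] tcp [534.4  -4.1  96.5] gap 12.8
```

```bash
python3 -m jog '[[[0,0,0,0,0,-0.02,0.010],[0,0,0,0,0,-0.04,0.010]]]' >/dev/null; python3 m.py
python3 -m jog '[[[0,0,0,0,0,-0.02,0.010]]]' >/dev/null; python3 m.py
python3 -m jog '[[[0,0,0,0,0,-0.02,0.010]]]' >/dev/null; python3 m.py
python3 -m jog '[[[0,0,0,0,0,-0.02,0.010]]]' >/dev/null; python3 m.py
python3 -m jog '[[[0,0,0,0,0,-0.02,0.010]]]' >/dev/null; python3 m.py
```

```text
t4.58 yaw 1.6432 rad  Mz 0.158  F [-3.6  3.3  6.3] tcp [534.3  -4.1  96.5] gap 13.2
  t4.67 yaw 1.6233 rad  Mz 0.186  F [-4.1  3.7  5.5] tcp [534.3  -4.1  96.5] gap 12.9
  t4.75 yaw 1.6033 rad  Mz 0.173  F [-3.6  3.   5.4] tcp [534.3  -4.   96.4] gap 12.9
  t4.83 yaw 1.5833 rad  Mz 0.169  F [-4.2  3.9  6.3] tcp [534.3  -4.1  96.5] gap 13.2
  t4.92 yaw 1.5632 rad  Mz 0.203  F [-3.1  3.8  6.3] tcp [534.3  -4.1  96.5] gap 12.8
```

```bash
python3 -m jog '[[[0,0,0,0,0,-0.02,0.010]]]' >/dev/null; python3 m.py
python3 -m jog '[[[0,0,0,0,0,-0.02,0.010]]]' >/dev/null; python3 m.py
python3 -m jog '[[[0,0,0,0,0,-0.02,0.010]]]' >/dev/null; python3 m.py
python3 -m jog '[[[0,0,0,0,0,-0.02,0.010]]]' >/dev/null; python3 m.py
```

```text
t5.00 yaw 1.5432 rad  Mz 0.116  F [-4.2  4.4  6. ] tcp [534.3  -4.1  96.5] gap 13.0
  t5.08 yaw 1.5232 rad  Mz 0.186  F [-2.3  4.5  5.5] tcp [534.3  -4.1  96.5] gap 13.0
  t5.17 yaw 1.5032 rad  Mz 0.163  F [-3.7  3.8  5.8] tcp [534.4  -4.   96.5] gap 13.0
  t5.25 yaw 1.4833 rad  Mz 0.199  F [-3.4  5.6  5.9] tcp [534.3  -4.   96.5] gap 12.6
```

```bash
python3 -m jog '[[[0,0,0,0,0,-0.02,0.010]]]' >/dev/null; python3 m.py
python3 -m jog '[[[0,0,0,0,0,-0.02,0.010]]]' >/dev/null; python3 m.py
python3 -m jog '[[[0,0,0,0,0,-0.02,0.010]]]' >/dev/null; python3 m.py
python3 -m jog '[[[0,0,0,0,0,-0.02,0.010]]]' >/dev/null; python3 m.py
python3 -m jog '[[[0,0,0,0,0,-0.02,0.010]]]' >/dev/null; python3 m.py
```

```text
t5.33 yaw 1.4633 rad  Mz 0.142  F [-3.6  4.4  7. ] tcp [534.3  -4.   96.4] gap 13.2
  t5.42 yaw 1.4433 rad  Mz 0.218  F [-2.4  4.5  6.8] tcp [534.4  -4.   96.5] gap 12.8
  t5.50 yaw 1.4233 rad  Mz 0.165  F [-4.1  4.5  6.9] tcp [534.4  -4.   96.5] gap 13.2
  t5.58 yaw 1.4032 rad  Mz 0.112  F [-4.2  4.5  7.4] tcp [534.4  -4.   96.5] gap 13.1
  t5.67 yaw 1.3833 rad  Mz 0.131  F [-3.5  4.9  6.3] tcp [534.3  -4.   96.4] gap 13.2
```

```bash
python3 -m jog '[[[0,0,0,0,0,-0.02,0.010]]]' >/dev/null; python3 m.py
python3 -m jog '[[[0,0,0,0,0,-0.02,0.010]]]' >/dev/null; python3 m.py
python3 -m jog '[[[0,0,0,0,0,-0.02,0.010]]]' >/dev/null; python3 m.py
python3 -m jog '[[[0,0,0,0,0,-0.02,0.010]]]' >/dev/null; python3 m.py
```

```text
t5.75 yaw 1.3632 rad  Mz 0.210  F [-3.4  5.7  5.8] tcp [534.3  -4.   96.5] gap 12.8
  t5.83 yaw 1.3433 rad  Mz 0.145  F [-2.9  4.6  5.9] tcp [534.3  -4.   96.5] gap 12.9
  t5.92 yaw 1.3233 rad  Mz 0.181  F [-3.1  3.9  6.2] tcp [534.3  -4.   96.4] gap 13.2
  t6.00 yaw 1.3033 rad  Mz 0.138  F [-3.1  4.5  6.2] tcp [534.3  -4.   96.5] gap 13.1
```

At -0.59 rad there's only even drag so far, so I continue.

```bash
python3 -m jog '[[[0,0,0,0,0,-0.02,0.010]]]' >/dev/null; python3 m.py
python3 -m jog '[[[0,0,0,0,0,-0.02,0.010]]]' >/dev/null; python3 m.py
python3 -m jog '[[[0,0,0,0,0,-0.02,0.010]]]' >/dev/null; python3 m.py
python3 -m jog '[[[0,0,0,0,0,-0.02,0.010]]]' >/dev/null; python3 m.py
```

```text
t6.08 yaw 1.2832 rad  Mz 0.143  F [-3.1  4.6  6.3] tcp [534.3  -4.   96.5] gap 12.9
  t6.17 yaw 1.2632 rad  Mz 0.176  F [-3.8  4.2  5. ] tcp [534.4  -4.   96.5] gap 12.9
  t6.25 yaw 1.2432 rad  Mz 0.175  F [-3.3  4.5  5.8] tcp [534.4  -4.   96.5] gap 13.3
  t6.33 yaw 1.2232 rad  Mz 0.235  F [-2.9  4.2  6.5] tcp [534.3  -4.   96.5] gap 13.1
```

```bash
python3 -m jog '[[[0,0,0,0,0,-0.02,0.010]]]' >/dev/null; python3 m.py
python3 -m jog '[[[0,0,0,0,0,-0.02,0.010]]]' >/dev/null; python3 m.py
python3 -m jog '[[[0,0,0,0,0,-0.02,0.010]]]' >/dev/null; python3 m.py
python3 -m jog '[[[0,0,0,0,0,-0.02,0.010]]]' >/dev/null; python3 m.py
```

```text
t6.42 yaw 1.2033 rad  Mz 0.181  F [-4.1  4.6  5.7] tcp [534.3  -4.   96.5] gap 13.0
  t6.50 yaw 1.1832 rad  Mz 0.167  F [-2.5  3.7  6. ] tcp [534.3  -4.   96.5] gap 12.8
  t6.58 yaw 1.1633 rad  Mz 0.134  F [-3.4  5.   6. ] tcp [534.3  -4.   96.5] gap 13.2
  t6.67 yaw 1.1433 rad  Mz 0.187  F [-3.2  3.7  6. ] tcp [534.4  -4.   96.5] gap 12.8
```

```bash
python3 -m jog '[[[0,0,0,0,0,-0.02,0.010]]]' >/dev/null; python3 m.py
python3 -m jog '[[[0,0,0,0,0,-0.02,0.010]]]' >/dev/null; python3 m.py
python3 -m jog '[[[0,0,0,0,0,-0.02,0.010]]]' >/dev/null; python3 m.py
python3 -m jog '[[[0,0,0,0,0,-0.02,0.010]]]' >/dev/null; python3 m.py
```

```text
t6.75 yaw 1.1232 rad  Mz 0.035  F [-3.5  4.3  6.2] tcp [534.4  -3.9  96.5] gap 13.1
  t6.83 yaw 1.1030 rad  Mz -0.009  F [-3.8  4.7  6. ] tcp [534.4  -4.   96.5] gap 13.2
  t6.92 yaw 1.0826 rad  Mz -0.063  F [-4.1  4.3  5.7] tcp [534.4  -4.   96.5] gap 12.9
  t7.00 yaw 1.0622 rad  Mz -0.029  F [-3.4  5.3  6. ] tcp [534.3  -3.9  96.4] gap 12.6
```

```bash
python3 -m jog '[[[0,0,0,0,0,-0.02,0.010]]]' >/dev/null; python3 m.py
python3 -m jog '[[[0,0,0,0,0,-0.02,0.010]]]' >/dev/null; python3 m.py
python3 -m jog '[[[0,0,0,0,0,-0.02,0.010]]]' >/dev/null; python3 m.py
```

```text
t7.08 yaw 1.0430 rad  Mz 0.280  F [-3.7  4.7  6.5] tcp [534.4  -3.9  96.5] gap 12.9
  t7.17 yaw 1.0240 rad  Mz 0.517  F [-3.9  5.4  5.6] tcp [534.4  -3.9  96.5] gap 13.1
  t7.25 yaw 1.0047 rad  Mz 0.593  F [-3.5  4.5  6.6] tcp [534.4  -3.9  96.5] gap 13.1
```

That was the notch: torque fell below zero from yaw 1.12 and rose steeply at about 1.05, to 0.59 at 1.005. I've gone slightly past the middle, so I'll back up to about 1.05.

```bash
python3 -m jog '[[[0,0,0,0,0,0.02,0.010]]]' >/dev/null; python3 m.py
python3 -m jog '[[[0,0,0,0,0,0.02,0.010]]]' >/dev/null; python3 m.py
python3 -m jog '[[[0,0,0,0,0,0.005,0.010],[0,0,0,0,0,0.005,0.010],[0,0,0,0,0,0.005,0.010]]]' >/dev/null; python3 m.py
python3 -m jog '[[[0,0,0,0,0,0.0,0.010],[0,0,0,0,0,0.0,0.010]]]' >/dev/null; python3 m.py
```

```text
t7.33 yaw 1.0243 rad  Mz 0.255  F [-2.8  4.3  5.7] tcp [534.4  -3.9  96.5] gap 13.1
  t7.42 yaw 1.0447 rad  Mz -0.196  F [-3.1  3.9  6.6] tcp [534.4  -4.   96.5] gap 13.3
  t7.67 yaw 1.0485 rad  Mz -0.075  F [-2.2  3.7  6.2] tcp [534.4  -3.9  96.5] gap 12.8
  t7.83 yaw 1.0484 rad  Mz -0.032  F [-3.9  3.8  5.9] tcp [534.4  -4.   96.5] gap 13.1
```

The moment is near zero in the middle of the notch. I'll release, then rise straight up.

```bash
python3 -m jog '[[[0,0,0,0,0,0,0.018],[0,0,0,0,0,0,0.025],[0,0,0,0,0,0,0.045],[0,0,0,0,0,0,0.045],[0,0,0,0,0,0,0.045],[0,0,0,0,0,0,0.045]]]'; python3 m.py
python3 -m jog '[[[0,0,0.008,0,0,0,0.045],[0,0,0.025,0,0,0,0.045],[0,0,0.045,0,0,0,0.045],[0,0,0.060,0,0,0,0.045],[0,0,0.070,0,0,0,0.045],[0,0,0.070,0,0,0,0.045]]]';python3 m.py
python3 -m jog '[[[0.002,0.012,0,0,0,0,0],[0.005,0.032,0,0,0,0,0],[0.009,0.052,0,0,0,0,0],[0.0115,0.066,0,0,0,0,0],[0.012,0.0715,0,0,0,0,0],[0.012,0.0715,0,0,0,0,0],[0.012,0.0715,0,0,0,0,0],[0.012,0.0715,0,0,0,0,0]]]';python3 m.py
python3 - <<'E'
from h import *
for n,(a,b,c,d) in(("side",(90,270,230,430)),("top",(165,300,240,380))):
    im=robot.capture(n)[:,:,::-1]; cv2.imwrite(f"pics/{n}3.png",cv2.resize(im[a:b,c:d],None,fx=4,fy=4,interpolation=cv2.INTER_CUBIC)[:600])
s=robot.sense()["tcp_pos"]; print("tip px side",proj("side",s))
E
```

```text
t: 8.33
tcp_pos: [534.0, -4.7, 95.2]
eef_rot: [[-0.867, 0.499, -0.0], [0.499, 0.867, -0.0], [0.0, -0.0, -1.0]]
contact_force: [-1.2, 0.8, -0.4]
finger_gap: 44.9
  t8.33 yaw 1.0489 rad  Mz -0.012  F [-1.2  0.8 -0.4] tcp [534.   -4.7  95.2] gap 44.9
t: 8.83
tcp_pos: [535.8, -4.8, 168.7]
eef_rot: [[-0.867, 0.498, 0.006], [0.498, 0.867, -0.001], [-0.005, 0.002, -1.0]]
contact_force: [0.5, 0.9, 0.1]
finger_gap: 44.9
  t8.83 yaw 1.0490 rad  Mz 0.018  F [0.5 0.9 0.1] tcp [535.8  -4.8 168.7] gap 44.9
t: 9.5
tcp_pos: [545.6, 66.6, 164.7]
eef_rot: [[-0.867, 0.499, -0.001], [0.499, 0.867, -0.0], [0.001, -0.001, -1.0]]
contact_force: [0.6, 0.4, -0.5]
finger_gap: 0.1
  t9.50 yaw 1.0487 rad  Mz -0.021  F [ 0.6  0.4 -0.5] tcp [545.6  66.6 164.7] gap 0.1
tip px side [307.11101976 185.40193714]
```

View pics/side3.png

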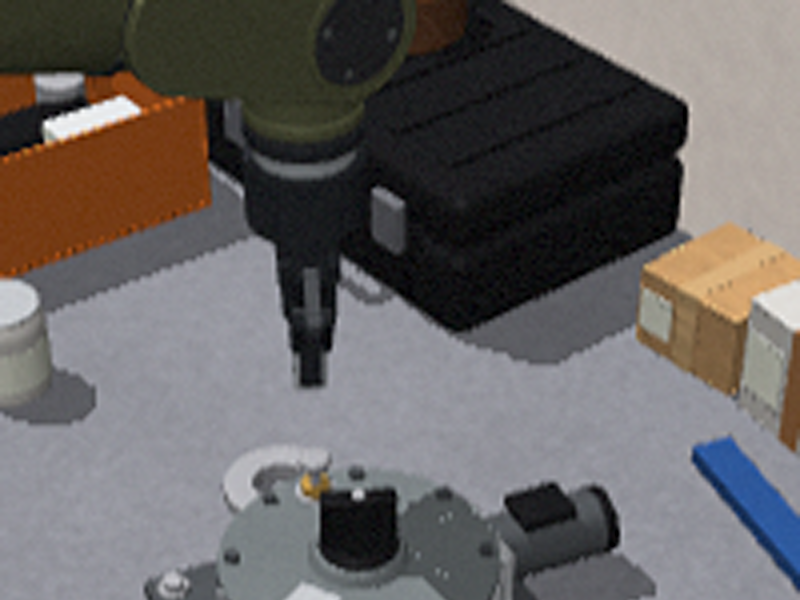

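View pics/top3.png

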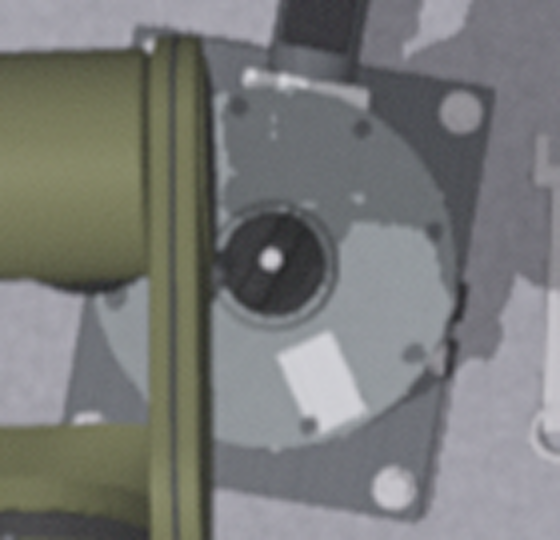

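Run:
```python
from h import *
print(proj("side",[545.6,66.6,104]),proj("top",[545.6,66.6,104]),tri((271.7,224.2),(309.2,203.6)), tri((307.2,229.4),(230+358/4,90+495/4)))
im=cv2.imread("pics/side0.png")[192:222,295:325]; cv2.imwrite("pics/pz.png",cv2.resize(im,None,fx=16,fy=16,interpolation=cv2.INTER_NEAREST))
```

```text
[307.44774672 203.69442956] [271.29797149 224.49392092] [547.75911166  64.74839127 104.43849486] [534.65171701  -5.70728523 122.78633849]
```

View pics/pz.png

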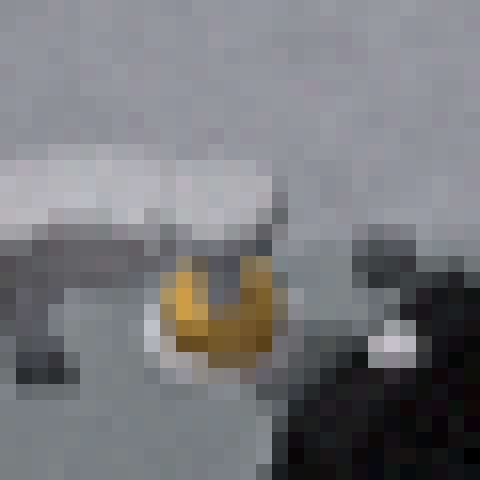

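The side crop shows the head centred near (309,204), within about 2 mm of the tool axis. I'll descend to just above it, then press in small steps.

```bash
python3 -m jog '[[[0.001,0,-0.010,0,0,0,0],[0.001,0,-0.025,0,0,0,0],[0.001,0,-0.040,0,0,0,0],[0.001,0,-0.050,0,0,0,0],[0.001,0,-0.055,0,0,0,0],[0.001,0,-0.056,0,0,0,0],[0.001,0,-0.056,0,0,0,0],[0.001,0,-0.056,0,0,0,0]]]' >/dev/null; python3 m.py
python3 -m jog '[[[0,0,-0.001,0,0,0,0],[0,0,-0.002,0,0,0,0]]]' >/dev/null; python3 m.py
python3 -m jog '[[[0,0,-0.001,0,0,0,0],[0,0,-0.002,0,0,0,0]]]' >/dev/null; python3 m.py
python3 -m jog '[[[0,0,-0.001,0,0,0,0]]]' >/dev/null; python3 m.py
```

```text
t10.27 yaw 1.0489 rad  Mz -0.026  F [0.1 0.2 0.4] tcp [547.6  66.9 110. ] gap -0.2
  t10.43 yaw 1.0490 rad  Mz 0.070  F [-0.8 -0.8 -0.3] tcp [547.7  67.  108.3] gap 0.2
  t10.60 yaw 1.0491 rad  Mz -0.069  F [-0.4 -0.4 -0.3] tcp [547.2  67.  105.6] gap 0.2
  t10.68 yaw 1.0490 rad  Mz -0.027  F [-0.4  0.8  0. ] tcp [547.1  66.9 104.4] gap 0.1
```

```bash
python3 -m jog '[[[0,0,-0.001,0,0,0,0],[0,0,-0.001,0,0,0,0]]]' >/dev/null; python3 m.py
python3 -m jog '[[[0,0,-0.001,0,0,0,0],[0,0,-0.001,0,0,0,0]]]' >/dev/null; python3 m.py
python3 -m jog '[[[0,0,-0.001,0,0,0,0],[0,0,-0.001,0,0,0,0]]]' >/dev/null; python3 m.py
```

```text
t10.85 yaw 1.0490 rad  Mz -0.022  F [0.3 0.6 0.9] tcp [547.1  66.9 103.4] gap 0.2
  t11.02 yaw 1.0490 rad  Mz 0.044  F [-1.   0.7  2.7] tcp [547.1  66.9 102.4] gap 0.2
  t11.18 yaw 1.0490 rad  Mz -0.024  F [-0.8  0.4  1.4] tcp [547.1  67.  101.3] gap 0.2
```

```bash
python3 -m jog '[[[0,0,-0.0005,0,0,0,0],[0,0,-0.0005,0,0,0,0]]]' >/dev/null; python3 m.py
python3 -m jog '[[[0,0,-0.0005,0,0,0,0],[0,0,-0.0005,0,0,0,0]]]' >/dev/null; python3 m.py
```

```text
t11.35 yaw 1.0489 rad  Mz 0.019  F [-0.9  0.3  2. ] tcp [547.1  66.9 100.8] gap 0.2
  t11.52 yaw 1.0490 rad  Mz 0.033  F [-1.4 -0.4  2.4] tcp [547.1  67.  100.3] gap 0.0
```

```bash
python3 -m jog '[[[0,0,-0.0005,0,0,0,0],[0,0,-0.0005,0,0,0,0]]]' >/dev/null; python3 m.py
python3 -m jog '[[[0,0,-0.0005,0,0,0,0],[0,0,-0.0005,0,0,0,0]]]' >/dev/null; python3 m.py
```

```text
t11.68 yaw 1.0490 rad  Mz -0.057  F [0.1 0.  2.5] tcp [547.1  66.9  99.8] gap 0.1
  t11.85 yaw 1.0490 rad  Mz -0.030  F [-0.2 -0.1  2.3] tcp [547.1  66.9  99.3] gap 0.1
```

```bash
python3 -m jog '[[[0,0,-0.0005,0,0,0,0],[0,0,-0.0005,0,0,0,0]]]' >/dev/null; python3 m.py
```

```text
t12.02 yaw 1.0489 rad  Mz -0.024  F [-0.9  0.2  2.4] tcp [547.1  66.9  98.8] gap -0.1
```

```bash
python3 -m jog '[[[0,0,-0.0005,0,0,0,0],[0,0,-0.0005,0,0,0,0]]]' >/dev/null; python3 m.py
```

```text
t12.18 yaw 1.0490 rad  Mz 0.024  F [-0.2  1.   1.9] tcp [547.1  67.   98.3] gap 0.1
```

```bash
python3 -m jog '[[[0,0,-0.0005,0,0,0,0],[0,0,-0.0005,0,0,0,0]]]' >/dev/null; python3 m.py
```

```text
t12.35 yaw 1.0490 rad  Mz 0.038  F [ 0.1 -0.6  2.4] tcp [547.1  66.9  97.8] gap -0.2
```

The pin is past the disc depth with only friction force, so the shaft is parked. I'll continue to home.

```bash
python3 -m jog '[[[0,0,-0.0005,0,0,0,0],[0,0,-0.001,0,0,0,0]]]' >/dev/null; python3 m.py
python3 -m jog '[[[0,0,-0.0005,0,0,0,0],[0,0,-0.001,0,0,0,0]]]' >/dev/null; python3 m.py
```

```text
t12.52 yaw 1.0489 rad  Mz -0.029  F [-0.2 -0.2  2.4] tcp [547.1  66.9  96.9] gap -0.4
  t12.68 yaw 1.0490 rad  Mz 0.021  F [-0.7  0.4  2.9] tcp [547.1  66.9  95.8] gap 0.2
```

```bash
python3 -m jog '[[[0,0,-0.0005,0,0,0,0],[0,0,-0.001,0,0,0,0]]]' >/dev/null; python3 m.py
python3 -m jog '[[[0,0,-0.0005,0,0,0,0],[0,0,-0.001,0,0,0,0]]]' >/dev/null; python3 m.py
```

```text
t12.85 yaw 1.0491 rad  Mz 0.032  F [-0.4  1.5  2.2] tcp [547.1  66.9  94.8] gap 0.2
  t13.02 yaw 1.0490 rad  Mz -0.027  F [0.5 0.2 2.2] tcp [547.1  66.9  93.8] gap -0.4
```

```bash
python3 -m jog '[[[0,0,-0.0005,0,0,0,0],[0,0,-0.001,0,0,0,0]]]' >/dev/null; python3 m.py
```

```text
t13.18 yaw 1.0490 rad  Mz 0.018  F [0.3 0.2 2.8] tcp [547.1  66.9  92.8] gap 0.1
```

```bash
python3 -m jog '[[[0,0,-0.0005,0,0,0,0],[0,0,-0.0005,0,0,0,0]]]' >/dev/null; python3 m.py
```

```text
t13.35 yaw 1.0490 rad  Mz -0.005  F [0.9 1.2 1.2] tcp [547.   66.9  92.2] gap 0.0
```

```bash
python3 -m jog '[[[0,0,-0.0004,0,0,0,0],[0,0,-0.0004,0,0,0,0]]]' >/dev/null; python3 m.py
python3 -m jog '[[[0,0,-0.0003,0,0,0,0],[0,0,-0.0003,0,0,0,0]]]' >/dev/null; python3 m.py
```

```text
t13.52 yaw 1.0490 rad  Mz -0.009  F [0.5 0.  3.5] tcp [547.1  66.9  92. ] gap 0.3
  t13.68 yaw 1.0490 rad  Mz 0.003  F [-1.6  0.8  5. ] tcp [547.1  67.   92. ] gap -0.2
```

```bash
python3 -m jog '[[[0,0,-0.0003,0,0,0,0],[0,0,-0.0003,0,0,0,0]]]' >/dev/null; python3 m.py
```

```text
t13.85 yaw 1.0490 rad  Mz 0.025  F [-2.4  0.1  6.8] tcp [547.1  66.9  92. ] gap 0.2
```

The head has stopped on its bush: z holds at 92.0 while the force climbs to 6.8 N. I'll add a slightly firmer press to confirm, then retreat up and away and look.

```bash
python3 -m jog '[[[0,0,-0.0006,0,0,0,0],[0,0,-0.0006,0,0,0,0],[0,0,-0.0006,0,0,0,0]]]' >/dev/null; python3 m.py
python3 -m jog '[[[0,0,0.003,0,0,0,0],[0,0,0.015,0,0,0,0],[0,0,0.035,0,0,0,0],[0,0,0.060,0,0,0,0],[0,0,0.090,0,0,0,0],[0,0,0.120,0,0,0,0]]]' >/dev/null; python3 m.py
python3 -m jog '[[[-0.005,0.02,0.01,0,0,0,0],[-0.015,0.05,0.01,0,0,0,0],[-0.025,0.085,0.01,0,0,0,0],[-0.035,0.12,0.01,0,0,0,0],[-0.045,0.155,0.01,0,0,0,0],[-0.055,0.19,0.01,0,0,0,0],[-0.060,0.21,0.01,0,0,0,0],[-0.060,0.21,0.01,0,0,0,0]]]' >/dev/null; python3 m.py
python3 - <<'E'
from h import *
for n,(a,b,c,d) in(("side",(180,290,255,395)),("top",(165,300,240,380))):
    im=robot.capture(n)[:,:,::-1]; cv2.imwrite(f"pics/{n}4f.png",im);cv2.imwrite(f"pics/{n}4.png",cv2.resize(im[a:b,c:d],None,fx=4,fy=4,interpolation=cv2.INTER_CUBIC))
    o=cv2.imread(f"pics/{n}0.png"); print(n,cv2.absdiff(im,o)[a:b,c:d].max())
E
```

```text
t14.10 yaw 1.0491 rad  Mz -0.019  F [-3.7  0.4  9.4] tcp [547.1  67.   92. ] gap 0.2
  t14.60 yaw 1.0489 rad  Mz 0.030  F [ 0.9 -0.6  0.5] tcp [546.2  66.8 211.3] gap 0.0
  t15.27 yaw 1.0535 rad  Mz 0.014  F [ 1.1 -0.7  0.2] tcp [485.5 280.1 220.8] gap 0.2
side 134
top 53
```

View pics/side4.png

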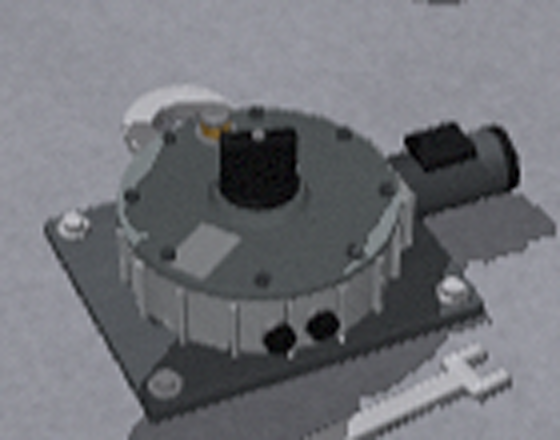

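View pics/top4f.png

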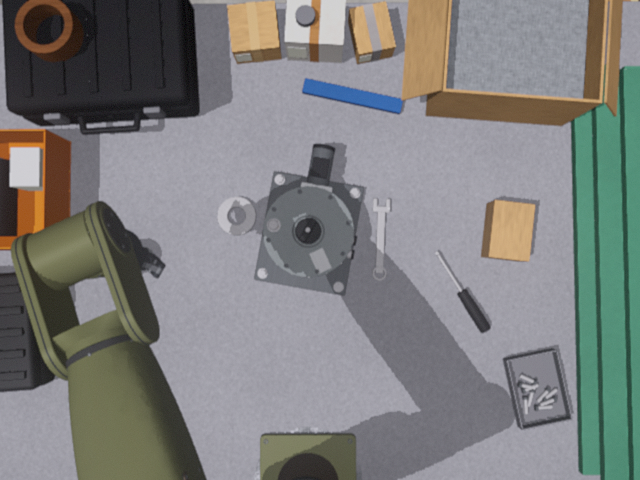

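The pin head now sits low on its brass bush (side crop about (215,118)). In the top view the wrench (380,240), flange (237,215), carton and screwdriver are unmoved, and the arm is clear. Handing in.

```bash
python3 -c "
from station import robot
print(robot.close_job())"; python3 m.py
```

```text
the job is handed in; nothing more can be done
None
the job is handed in; nothing more can be done
```

The drive is locked for transport: the shaft is in its parking notch and the lock pin is fully home. I handed the job in after about 15 s of the allowed 72 s.

- **Notch:** I turned the knob clockwise and felt the notch about 0.84 rad from the start. Torque fell from about 0.16 N m to below zero, then rose to 0.59 N m as I went roughly 0.04 rad past the middle. I turned back to the middle, where the moment was close to zero, and let go.
- **Pin:** It slid down with 2–3 N and showed no stop at the disc depth of 4 mm. It ended dead at z = 92.0, where I pressed up to 9.4 N onto its bush.
- **Last checks:** The final pictures show the pin head low on its bush, and the wrench, flange, carton and screwdriver where they started. The arm's upper body hides part of the view on the tin's side, so I could not check the tin in that last picture. The arm stayed well above it throughout. No other check failed or disagreed.

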